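Rock the scoop-front tub to tip its rolls onto the sheet pan

ROBOT

A 7-joint arm with a two-finger parallel gripper is mounted at the origin on the work surface. World frame = base frame: x ahead of the robot, y to its left, z up, the work surface at z = 0. Lengths are in mm, angles in degrees, forces in N, time in s.
With the tool pointing down it reaches from about 400 to 900 mm from the base axis. Payload 5.5 kg.
Tool frame: the origin (TCP) lies midway between the tips of the shut fingers; the grasp point (between the pads) lies r.grasp_offset behind it (r.grasp_offset is the distance from the TCP to the grasp point, in mm); y points along the fingers, z is the direction in which the jaws open and shut, and the axes are right-handed (so a half turn about y gives the same grasp; the last joint's range is limited). The gripper opens to 85 mm and grips with 20 to 120 N. Pads are 22 mm wide; open, the fingers measure 114 mm over their backs; the gripper's body (76 mm by 85 mm) begins 54 mm behind the grasp point. The pads swing forward as they close: fully open they stand 13 mm farther back than shut.
Start: joints at [-57.055, 28.699, -24.465, 88.831, 12.651, 65.22, -12.049], TCP at [199.364, 618.671, 231.31] pointing down, gripper open.
Joint ranges: [-164.97, 164.97], [-17.58, 116.51], [-87.97, 89.64], [11.32, 138.91], [-80.73, 260.73], [10.89, 115.49], [-147.41, 147.41]. Speed limits (degrees/s): [147.25, 147.25, 180, 180, 180, 180, 180].

INTERFACE

Orientations are given as a 3x3 rotation matrix whose columns are the frame's x, y, z axes.
In Python, from plant import r gives the robot as it stands.
- The arm moves only by the tool send_rows, never from a script. Its argument "deltas" is a list that holds one entry, the list of rows, each a list of 7 numbers: the shift along the tool's x, y, z in mm, then the turn, a rotation vector about the tool's x, y, z in rad, then the finger opening in mm, from 0 to 85.4. In form: [[[dx, dy, dz, rx, ry, rz, jaw], ...]]. A call has 1 to 8 rows; each row shifts and turns the pose as measured when the row begins, along the tool's axes as they then stand; what a row does not reach is not made up. A row lasts 1/12 s, in which the tool goes at most 41.7 mm and 7.16 degrees, less where a joint would pass 70% of its speed; a pose out of reach is approached as far as the arm can. A call is refused whole if a number of a shift passes 41.7 or a number of a turn 0.125, either way. A call with a gripper value outside its range is refused whole. The fingers move at their own pace and stop on an object; "squeeze" is the grip in N (left out, the last holds). Time passes only in rows, so rows that do not move let the fingers close. It gives the time, the measured TCP pose, the force and the opening at its end, in the units of the state.
- r.observe(): the state, without advancing time (a new reading comes with each control period).
- r.grab_frame(name): name is "scene" or "top"; returns a dict with "frame" (400x640x3 uint8, red, green, blue), "intrinsics" (3x3 intrinsics, pixels), "rvec" (rotation vector, rad) and "tvec" (3), from world to camera coordinates, as OpenCV has them. Camera axes: x right, y down, z forward; pixel columns grow to the right and rows downward; lengths in mm; the calibration is good to about 2 mm. A picture is of the moment at which its call begins. There is no depth.
- r.finish_job(): hands the job in, once; it reports no verdict.
Trained networks look in the newest picture that a camera, given by its name, has taken for a name from the list of things; names that differ only in an ending like _2 or _b are one class to them, and where a whole thing is asked for, a point or a joint stands for the part that bears it (a point fixed in the world has none). Each returns a list of dicts, best first, with "score" (0 to 1); they miss things now and then, are a little off and sometimes report something else, mostly with a low value. They report only what shows in the picture. A call takes as long as a camera call. They do not tell look-alikes from the thing itself.
- r.look_for(camera, thing): "location" ([row, column] in pixels, amid what is visible of it).
The state is a dict: "time_s": time; "qpos": joint angles; "joint_vel": joint speeds; "tau": joint torques, N m; "tool_pos": TCP position; "tool_rot": TCP orientation; "wrist_force": force on the tool from outside, world axes, zero at the start; "wrist_torque": the same for the moment, N m; "grip_width": finger opening in mm.
Only numpy, scipy, OpenCV 4.12 (cv2) and the standard library are available. Lean on these libraries where they do the work, as an engineer would, in place of code of your own. Each camera call takes 0.05 s, during which the arm holds its last target.

TASK

Tip the two bread rolls out of the heavy scoop-front steel tub and into the sheet pan in front of it, without touching the rolls with the gripper. Do not lift the tub: take it by its rear handle and rock it forward on its front base edge, which stays on the wooden riser. Then rock it back, leave it standing upright where it was, and let go.

Things in the scene. Friction and masses are not known exactly. Their poses are not given: they have to be found in the camera images.
- tub: Loose steel tub, 0.6-1.1 kg, on a fixed riser 60 mm high. Origin: middle of its front base edge (150 long, along y; the edge it rocks on); x runs back to the handle, z up. Base 110 deep, walls 100 high. Open ramp front rises 34 deg to a lip at x -75, z 50. Rock it top towards -x by 60 to 65 deg (not over 70): the rolls roll out. Past 45 deg it falls by itself. A bin with upright front is not it.
- tub_grip (a point): Grasp point on the tub's rear handle, in the tub's frame at x 143, y 0, z 90. The handle is a flat steel loop in the tub's x-z plane, 14 thick in y; its top strap runs from x 110 (rear wall) to 172, z 80 to 100. Pinch it from above, fingers either side in y; it can pivot about y between the fingers. Axes as the tub's.
- pan: Fixed aluminium sheet pan on the table, in front of the riser, on the robot's side. 180 (x) by 500 (y), rim 20 high, walls and floor 4 thick. Origin at the centre of its underside, z up.
- roll_1: Loose round bread roll, 54 across and 48 high, about 50 g, lying in the tub at the start. Origin at the centre of its underside (it turns with the roll as it rolls).
- roll_2: Second bread roll, the same as the first, lying beside it in the tub. Origin at the centre of its underside.
Mind the look-alikes: they are no part of the job. What is shaped like the roll_2 but red or yellow is not meant.

How it is judged (in metres and radians):
On the way, in this order (a step that is already met when the one before it is completed fails the run):
1. the tub is rocked forward by more than 23 degrees with both rolls still in it (angle between tub's own z axis and vertical above 0.4 rad and height (world z) of each of roll_1, roll_2 above 0.06 m).
2. both rolls are down in the pan (height (world z) of each of roll_1, roll_2 below 0.06 m and x of roll_1 in the frame of pan between -0.09 and 0.09 m and x of roll_2 in the frame of pan between -0.09 and 0.09 m), for 0.2 s.
At the end, for the whole second after the job is handed in: Both rolls lie at rest within the pan's rim, and the tub stands still and upright (within 5 degrees) on the riser, its front base edge within 30 mm of where it was at the start (all of step 2 and y of roll_1 in the frame of pan between -0.25 and 0.25 m and y of roll_2 in the frame of pan between -0.25 and 0.25 m and linear speed of each of roll_1, roll_2 below 0.06 m/s and angle between tub's own z axis and vertical below 0.09 rad and height (world z) of tub between 0.05 and 0.07 m and distance of tub from where it was at the start of the episode below 0.03 m and linear speed of tub below 0.03 m/s); the robot touches nothing.
It fails at once if the tub's front base edge is lifted more than 25 mm off the riser (height (world z) of tub above 0.085 m).
It fails at once if the fingers touch a roll (contact force between the fingers and roll_1 above 0.5 N or contact force between the fingers and roll_2 above 0.5 N).
It also fails if it takes over 54 s, if anything falls off the work surface, if the arm or the gripper's body presses on something with over 40 N, if the wrist force passes 120 N, or if a joint passes its speed limit or range.

## Working session

There is one attempt and no reset: what is moved stays moved. The work goes in short steps, Python scripts to look and compute and a tool call to move; the robot and the scene stay as the last step left them, time stands still between calls to the robot, and variables do not carry over. Pictures are saved under pics/ and viewed, and the job is handed in when it is done.

Besides the shell and the picture viewer there is one more tool, called after "Call:" as name(argument=value, ...) on one line, values as JSON. send_rows: Moves the arm, as the interface text tells. Its arguments: {"type":"object","properties":{"deltas":{"type":"array","items":{"type":"array","items":{"type":"array","items":{"type":"number"}}}},"squeeze":{"type":"number"}},"required":["deltas"]}

```bash
mkdir -p pics; ls; python3 - <<'E'
from plant import r
import cv2,numpy as np
for c in("scene","top"):
    f=r.grab_frame(c); cv2.imwrite(f"pics/{c}0.png",f["frame"][:,:,::-1]); print(c,f["intrinsics"],f["rvec"],f["tvec"])
    for t in("tub","tub_grip","pan","roll_1"):
        print(t,[(np.round(d["location"],1).tolist(),round(d["score"],2)) for d in r.look_for(c,t)])
o=r.observe();print(o, r.grasp_offset)
E
```

```text
pics
scene [[461.75892345   0.         325.52624299]
 [  0.         461.75892345 200.03625586]
 [  0.           0.           1.        ]] [ 1.40622076  1.99739561 -0.95811472] [ 266.62036827 -214.72151234 1354.27777562]
tub [([199.7, 363.3], 0.82)]
tub_grip [([201.6, 362.1], 0.58)]
pan [([210.7, 526.2], 0.57)]
roll_1 [([203.8, 234.2], 0.95), ([306.9, 254.9], 0.64), ([204.7, 384.3], 0.48)]
top [[419.35681409   0.         317.32302443]
 [  0.         419.35681409 199.35828286]
 [  0.           0.           1.        ]] [ 2.17427187 -2.18654068  0.02771507] [-78.90645813 547.66309989 897.68386729]
tub [([224.2, 277.7], 0.95)]
tub_grip [([226.0, 277.0], 0.78)]
pan [([290.5, 213.2], 0.9)]
roll_1 [([210.6, 427.6], 0.9), ([205.3, 261.2], 0.84), ([98.5, 345.7], 0.75), ([208.0, 304.9], 0.68), ([292.1, 389.9], 0.61)]
{'time_s': 0.5, 'qpos': array([-57.05690082,  28.70208235, -24.46610784,  88.8325004 ,
        12.65087538,  65.21827384, -12.04579853]), 'joint_vel': array([-0.00636178, -0.0331047 ,  0.06593078, -0.02451855, -0.04424375,
        0.14295749,  0.04898999]), 'tau': array([ 2.77341787e-03, -5.68837631e+01, -5.80301419e+00, -2.81052053e+01,
        1.28030663e-02,  3.36817349e-03, -2.98909612e-06]), 'tool_pos': array([199.33087556, 618.67444696, 231.27395978]), 'tool_rot': array([[ 9.51826075e-01, -6.12862830e-05,  3.06638417e-01],
       [-3.06638418e-01, -9.36141859e-07,  9.51826077e-01],
       [-5.80468253e-05, -9.99999998e-01, -1.96837731e-05]]), 'wrist_force': array([-0.88365963, -0.14187834,  1.52111312]), 'wrist_torque': array([ 0.03701432, -0.02741243, -0.0341149 ]), 'grip_width': 85.42473841493607} 18.700000000000003
```

View pics/scene0.png

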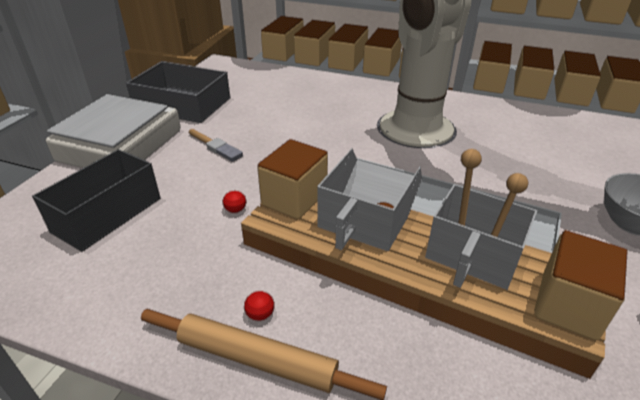

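View pics/top0.png

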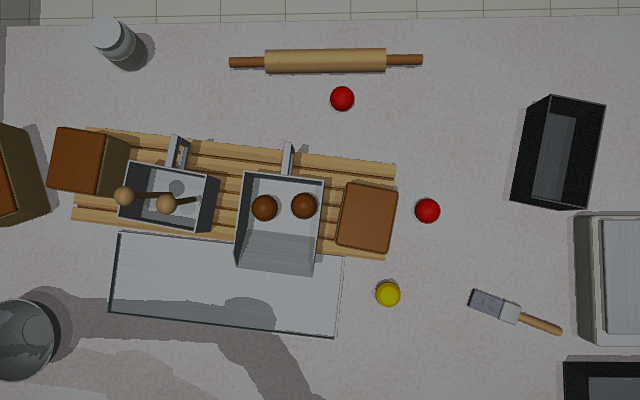

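```bash
cat > h.py <<'E'
import numpy as np,cv2
from plant import r
def cam(f):
    return f["intrinsics"],cv2.Rodrigues(np.array(f["rvec"]))[0],np.array(f["tvec"],float)
def back(f,uv,z):
    K,R,t=cam(f); d=R.T@np.linalg.inv(K)@np.array([uv[0],uv[1],1.]); c=-R.T@t
    return c+d*(z-c[2])/d[2]
def proj(f,P):
    K,R,t=cam(f); return cv2.projectPoints(np.atleast_2d(np.array(P,float)),np.array(f["rvec"]),t,K,None)[0][:,0]
def crop(f,r0,r1,c0,c1,s,name):
    cv2.imwrite(name,cv2.resize(np.ascontiguousarray(f["frame"][r0:r1,c0:c1,::-1]),None,fx=s,fy=s,interpolation=cv2.INTER_CUBIC))
E
python3 - <<'E'
from h import *
f=r.grab_frame("top");crop(f,130,290,190,390,4,"pics/t1.png")
for u in [(0,0),(640,0),(0,400),(640,400)]:print(back(f,u,0).round())
f=r.grab_frame("scene");crop(f,140,260,300,460,5,"pics/s1.png")
E
```

```text
[1015.  651.    0.]
[ 985. -798.    0.]
[111. 618.   0.]
[ 121. -759.    0.]
```

View pics/t1.png

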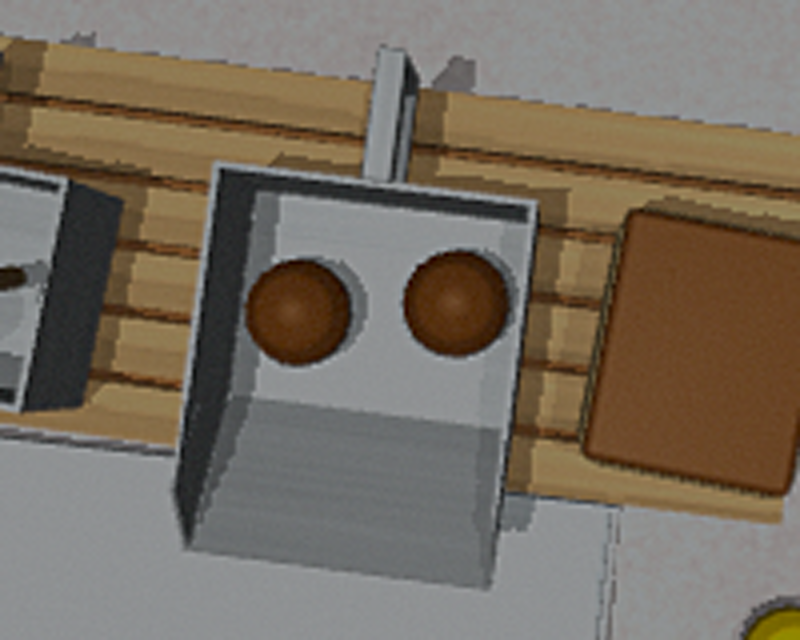

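View pics/s1.png

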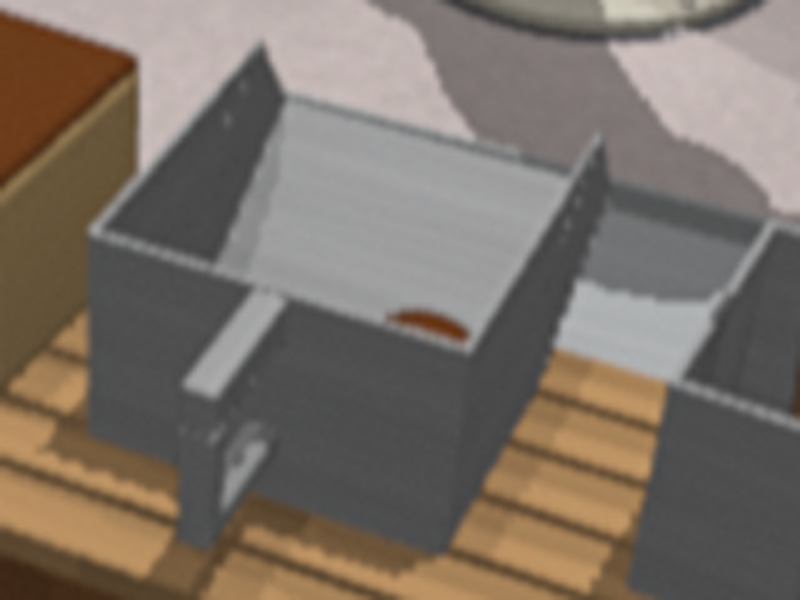

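```bash
cat > fit.py <<'E'
from h import *
from scipy.optimize import least_squares
ft=r.grab_frame("top");fs=r.grab_frame("scene")
T=[((110,75,100),(218,163)),((110,-75,100),(537,200)),((-75,75,50),(185,547)),((-75,-75,50),(490,588)),((172,7,100),(380,47)),((172,-7,100),(404,50))]
S=[((110,-75,100),(93,232)),((110,75,100),(470,350)),((110,75,0),(438,550)),((110,-75,0),(90,432)),((172,-7,100),(185,385)),((172,7,100),(222,397))]
tp=np.array([a for a,_ in T],float);tu=(np.array([b for _,b in T])+.5)/4-.5+[190,130]
sp=np.array([a for a,_ in S],float);su=(np.array([b for _,b in S])+.5)/5-.5+[300,140]
def w(p,X):
    c,s=np.cos(p[2]),np.sin(p[2]);return X@np.array([[c,-s,0],[s,c,0],[0,0,1]]).T+[p[0],p[1],60]
fun=lambda p:np.r_[(proj(ft,w(p,tp))-tu).ravel(),(proj(fs,w(p,sp))-su).ravel()]
s=least_squares(fun,[500,0,0.],x_scale=[100,100,.1],loss='soft_l1')
print(s.x,np.degrees(s.x[2]));print(fun(s.x).reshape(-1,2).round(1))
print("grip",w(s.x,np.array([[143,0,90.],[143,0,100],[0,0,0]])))
for uv in [(264.4,207),(303.8,205.5)]:print("roll",back(ft,uv,95))
# pan corners approx
for uv in [(119,231),(342,257),(337,337),(109,311)]:print(back(ft,uv,20))
E
python3 fit.py
```

```text
[ 4.75836527e+02 -9.71717580e+00 -1.27183419e-01] -7.287073134981035
[[-1.3 -0.5]
 [-0.1 -0. ]
 [-0.2  1.1]
 [ 0.3  0.7]
 [-1.  -0.4]
 [ 0.5 -0.3]
 [-0.9 -0.3]
 [ 0.4 -0.1]
 [ 1.3  1.2]
 [-0.3  0.3]
 [-0.7 -0.7]
 [-0.6 -0.6]]
grip [[617.68152866 -27.85541274 150.        ]
 [617.68152866 -27.85541274 160.        ]
 [475.83652747  -9.7171758   60.        ]]
roll [528.32089018  20.81208944  95.        ]
roll [530.83082701 -57.45032781  95.        ]
[480.6102932  350.27935645  20.        ]
[ 423.10141841 -134.35187213   20.        ]
[ 254.73415119 -122.42843517   20.        ]
[308.56001151 368.5697621   20.        ]
```

```bash
cat > go.py <<'E'
# print tool-frame offset to a target TCP (world) and the yaw to turn about tool y
import sys
from h import *
YAW=-0.1272
def state():
    o=r.observe(); return o
def rel(target):
    o=r.observe();R=o["tool_rot"];p=o["tool_pos"]
    Rt=np.column_stack([[np.cos(YAW),np.sin(YAW),0],[0,0,-1],[-np.sin(YAW),np.cos(YAW),0]])
    print("t",round(o["time_s"],2),"tool off",(R.T@(np.array(target)-p)).round(1),"rotvec",cv2.Rodrigues(R.T@Rt)[0].ravel().round(4),"F",np.round(o["wrist_force"],1),"w",round(o["grip_width"],1))
if __name__=="__main__": rel([float(a) for a in sys.argv[1:4]])
E
python3 - <<'E'
from h import *
ft=r.grab_frame("top");fs=r.grab_frame("scene")
P=[]
for f in(ft,fs):
    K,R,t=cam(f);P.append(K@np.c_[R,t])
for a,b in [((123,196),(471,158)),((166,204),(517,183))]:
    X=cv2.triangulatePoints(P[0],P[1],np.array(a,float).reshape(2,1),np.array(b,float).reshape(2,1));print((X[:3]/X[3]).ravel())
E
python3 go.py 617.7 -27.9 330
```

```text
[551.43513707 180.49404454 280.53722959]
[531.21874624 211.96388659 209.41439625]
t 0.8 tool off [ 596.5  -98.7 -487. ] rotvec [-1.000e-04 -1.846e-01  0.000e+00] F [-0.2  0.1 -0. ] w 85.6
```

Call:
send_rows(deltas=[[[0,-35,0,0,-0.037,0,85],[0,-35,0,0,-0.037,0,85],[0,-35,0,0,-0.037,0,85],[0,-35,0,0,-0.037,0,85],[0,-20,0,0,-0.037,0,85],[0,0,0,0,0,0,85]]])

```text
time_s: 1.3
tool_pos: [198.9, 616.5, 394.7]
tool_rot: [[0.993, -0.003, 0.117], [-0.117, -0.008, 0.993], [-0.002, -1.0, -0.008]]
wrist_force: [-0.2, 0.3, 0.2]
grip_width: 84.8
```

```bash
python3 go.py 617.7 -27.9 370
```

```text
t 1.3 tool off [ 491.4   28.5 -590.8] rotvec [ 0.0081  0.01   -0.002 ] F [-0.2  0.3  0.2] w 84.8
```

Call:
send_rows(deltas=[[[25,0,-30,0,0,0,85],[25,0,-30,0,0,0,85],[25,0,-30,0,0,0,85],[25,0,-30,0,0,0,85],[25,0,-30,0,0,0,85],[25,0,-30,0,0,0,85],[25,0,-30,0,0,0,85],[25,0,-30,0,0,0,85]]])

```text
time_s: 1.97
tool_pos: [366.1, 353.3, 390.7]
tool_rot: [[0.995, -0.01, 0.1], [-0.1, -0.002, 0.995], [-0.01, -1.0, -0.003]]
wrist_force: [1.5, 0.7, -1.6]
grip_width: 85.2
```

```bash
python3 go.py 617.7 -27.9 370
```

```text
t 1.97 tool off [ 288.6   18.9 -354.1] rotvec [ 0.0032  0.0272 -0.0101] F [ 1.5  0.7 -1.6] w 85.2
```

Call:
send_rows(deltas=[[[25,1,-31,0,0.005,0,85],[25,1,-31,0,0.005,0,85],[25,1,-31,0,0.005,0,85],[25,1,-31,0,0.005,0,85],[25,1,-31,0,0.005,0,85],[25,1,-31,0,0.005,0,85],[25,1,-31,0,0.005,0,85],[25,1,-31,0,0.005,0,85]]])

```text
time_s: 2.63
tool_pos: [537.8, 68.1, 378.1]
tool_rot: [[0.989, -0.01, 0.145], [-0.145, -0.003, 0.989], [-0.01, -1.0, -0.004]]
wrist_force: [0.5, 0.3, 0.0]
grip_width: 85.1
```

```bash
python3 go.py 617.7 -27.9 250
```

```text
t 2.63 tool off [ 94.3 127.6 -82.8] rotvec [ 0.0043 -0.0185 -0.01  ] F [0.5 0.3 0. ] w 85.1
```

Call:
send_rows(deltas=[[[26,5,-24,0.002,-0.005,-0.004,85],[26,5,-24,0.001,-0.005,-0.003,85],[22,20,-20,0.001,-0.005,-0.003,85],[10,30,-6,0,-0.003,0,85],[2,30,-2,0,0,0,85],[0,25,0,0,0,0,85],[0,0,0,0,0,0,85]]])

```text
time_s: 3.22
tool_pos: [617.6, -41.4, 255.3]
tool_rot: [[0.989, 0.003, 0.15], [-0.15, -0.008, 0.989], [0.004, -1.0, -0.007]]
wrist_force: [-1.4, 0.5, -0.2]
grip_width: 84.8
```

```bash
python3 go.py 617.7 -27.9 200; python3 - <<'E'
from h import *
f=r.grab_frame("top");crop(f,80,290,190,390,3,"pics/t2.png")
f=r.grab_frame("scene");crop(f,60,260,280,480,3,"pics/s2.png")
E
```

```text
t 3.22 tool off [-2.1 55.2 13.7] rotvec [ 0.0075 -0.0229  0.0038] F [-1.4  0.5 -0.2] w 84.8
```

View pics/s2.png

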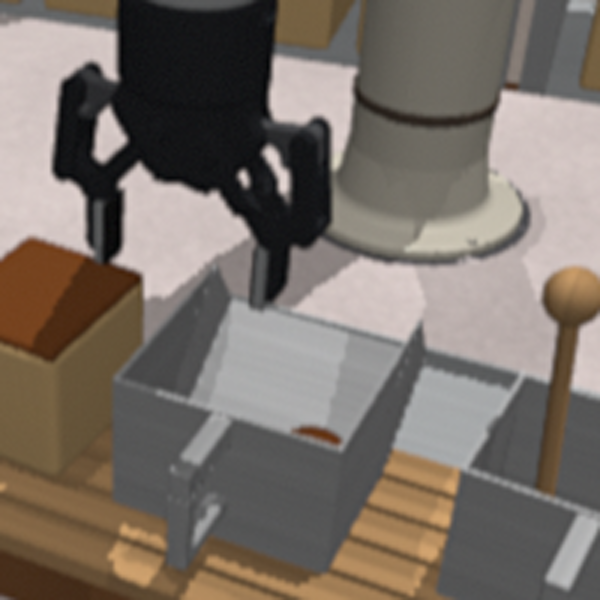

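View pics/t2.png

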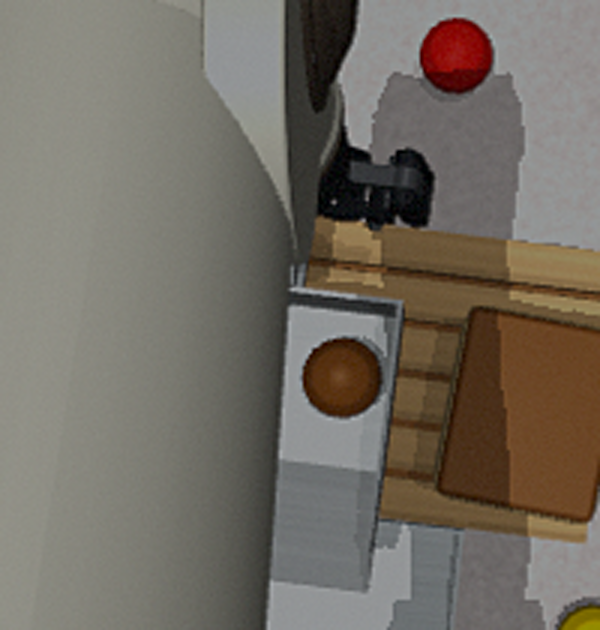

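Call:
send_rows(deltas=[[[-1,20,7,0.004,-0.012,0.002,85],[-1,20,7,0.004,-0.011,0.002,85],[0,10,0,0,0,0,85],[0,0,0,0,0,0,85],[0,0,0,0,0,0,85]]])

```text
time_s: 3.73
tool_pos: [627.0, -24.2, 220.8]
tool_rot: [[0.992, 0.024, 0.123], [-0.123, 0.001, 0.992], [0.023, -1.0, 0.004]]
wrist_force: [0.3, 0.2, 1.5]
grip_width: 84.7
```

```bash
python3 go.py 617.7 -27.9 131.5
```

```text
t 3.73 tool off [-10.8  89.   -5.2] rotvec [-0.0044  0.0042  0.0235] F [0.3 0.2 1.5] w 84.7
```

Call:
send_rows(deltas=[[[-5,15,-2,0,0,0.01,85],[-5,15,-2,0,0,0.01,85],[0,15,-1,0,0,0.004,85],[0,10,0,0,0,0,85],[0,0,0,0,0,0,85],[0,0,0,0,0,0,85]]])

```text
time_s: 4.23
tool_pos: [618.4, -29.2, 164.7]
tool_rot: [[0.992, 0.004, 0.124], [-0.124, 0.004, 0.992], [0.004, -1.0, 0.004]]
wrist_force: [0.4, -0.1, 0.6]
grip_width: 85.0
```

```bash
python3 go.py 617.7 -27.9 131.5
```

```text
t 4.23 tool off [-1.  33.2  1.1] rotvec [-0.0042  0.0029  0.0037] F [ 0.4 -0.1  0.6] w 85.0
```

Call:
send_rows(deltas=[[[-0.5,10,0.6,-0.002,0.001,0.002,85],[-0.5,10,0.5,-0.002,0.001,0.002,85],[0,8,0,0,0,0,85],[0,3,0,0,0,0,85],[0,0,0,0,0,0,85]]])

```text
time_s: 4.65
tool_pos: [617.7, -27.8, 130.2]
tool_rot: [[0.992, -0.001, 0.126], [-0.126, -0.0, 0.992], [-0.001, -1.0, -0.0]]
wrist_force: [0.2, 0.4, 1.1]
grip_width: 85.1
```

```bash
python3 go.py 617.7 -27.9 131.5;python3 - <<'E'
from h import *
f=r.grab_frame("scene");crop(f,100,260,280,480,4,"pics/s3.png")
E
```

```text
t 4.65 tool off [-0.  -1.3 -0.1] rotvec [ 0.0002  0.0004 -0.0008] F [0.2 0.4 1.1] w 85.1
```

View pics/s3.png

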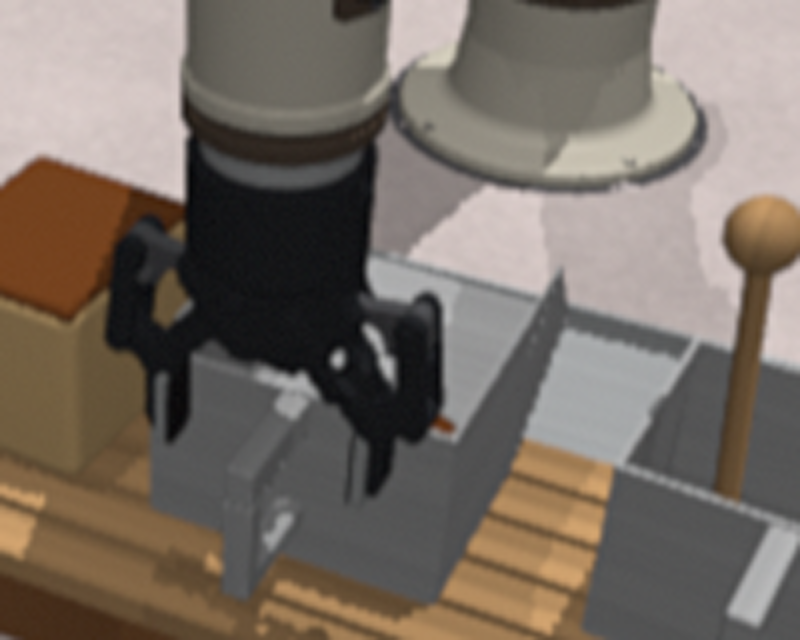

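The fingers straddle the handle strap (handle in full-image pixels about (345,205), fingers at about (322,205) and (371,218)), centred. Closing.

Call:
send_rows(deltas=[[[0,0,0,0,0,0,30],[0,0,0,0,0,0,20],[0,0,0,0,0,0,12],[0,0,0,0,0,0,5],[0,0,0,0,0,0,0],[0,0,0,0,0,0,0],[0,0,0,0,0,0,0],[0,0,0,0,0,0,0]]], squeeze=60)

```text
time_s: 5.37
tool_pos: [619.4, -27.9, 132.5]
tool_rot: [[0.992, 0.003, 0.127], [-0.127, -0.0, 0.992], [0.003, -1.0, 0.0]]
wrist_force: [0.8, 0.2, -1.6]
grip_width: 12.9
```

```bash
cat > arc.py <<'E'
# arc position: pivot-frame angle of grasp point & next offset
import sys
from h import *
P=np.array([475.8,-9.7,60.]);YAW=-.1272
o=r.observe();R=o["tool_rot"];g=o["tool_pos"]-R[:,1]*r.grasp_offset
d=g-P;x=d[0]*np.cos(YAW)+d[1]*np.sin(YAW);y=-d[0]*np.sin(YAW)+d[1]*np.cos(YAW);z=d[2]
off=float(sys.argv[2]) if len(sys.argv)>2 else 0
rad=np.hypot(143,90);a0=np.arctan2(90,143)
print("t",round(o["time_s"],2),"grasp in tub0",np.round([x,y,z],1),"radius",round(np.hypot(x,z),1),"theta",round(np.degrees(np.arctan2(z,x)-a0),1),"tooltilt",round(np.degrees(np.arctan2(R[0,1]*np.cos(YAW)+R[1,1]*np.sin(YAW),-R[2,1])),2),"F",np.round(o["wrist_force"],1),"T",np.round(o["wrist_torque"],2),"w",round(o["grip_width"],1))
E
python3 arc.py
```

```text
t 5.37 grasp in tub0 [1.446e+02 1.000e-01 9.120e+01] radius 171.0 theta 0.0 tooltilt 0.18 F [ 0.8  0.2 -1.6] T [-0.   -0.08 -0.01] w 12.9
```

Call:
send_rows(deltas=[[[-3.3,-5,0,0,0,0,0],[-3.4,-4.9,0,0,0,0,0],[-3.6,-4.8,0,0,0,0,0],[-3.8,-4.6,0,0,0,0,0]]])

```text
time_s: 5.7
tool_pos: [603.5, -26.1, 150.2]
tool_rot: [[0.992, 0.001, 0.126], [-0.126, -0.0, 0.992], [0.001, -1.0, -0.0]]
wrist_force: [1.5, 0.5, -6.3]
grip_width: 13.0
```

```bash
python3 arc.py; python3 - <<'E'
from h import *
f=r.grab_frame("scene");crop(f,100,260,280,480,4,"pics/s4.png")
E
```

```text
t 5.7 grasp in tub0 [128.7  -0.  108.9] radius 168.6 theta 8.0 tooltilt 0.04 F [ 1.5  0.5 -6.3] T [-0.09 -0.74 -0.08] w 13.0
```

View pics/s4.png

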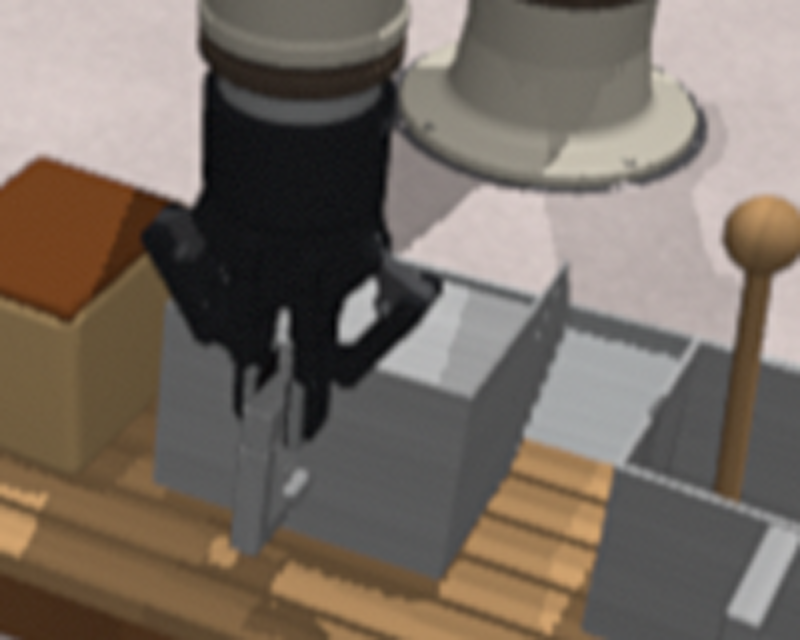

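Call:
send_rows(deltas=[[[-3.8,-4.6,0,0,0,0,0],[-4.1,-4.4,0,0,0,0,0],[-4.2,-4.2,0,0,0,0,0],[-4.3,-4.1,0,0,0,0,0],[-4.5,-3.9,0,0,0,0,0],[-4.6,-3.8,0,0,0,0,0],[-4.8,-3.6,0,0,0,0,0],[-4.9,-3.4,0,0,0,0,0]]])

```text
time_s: 6.42
tool_pos: [562.3, -21.0, 185.3]
tool_rot: [[0.992, -0.003, 0.126], [-0.126, -0.0, 0.992], [-0.003, -1.0, -0.0]]
wrist_force: [-0.1, -0.5, -8.4]
grip_width: 12.9
```

```bash
python3 arc.py; python3 - <<'E'
from h import *
f=r.grab_frame("scene");crop(f,60,260,280,480,3,"pics/s5.png")
f=r.grab_frame("top");crop(f,100,350,200,400,3,"pics/t5.png")
E
```

```text
t 6.42 grasp in tub0 [ 87.3  -0.2 144. ] radius 168.4 theta 26.6 tooltilt -0.16 F [-0.1 -0.5 -8.4] T [-0.05 -0.51 -0.02] w 12.9
```

View pics/s5.png

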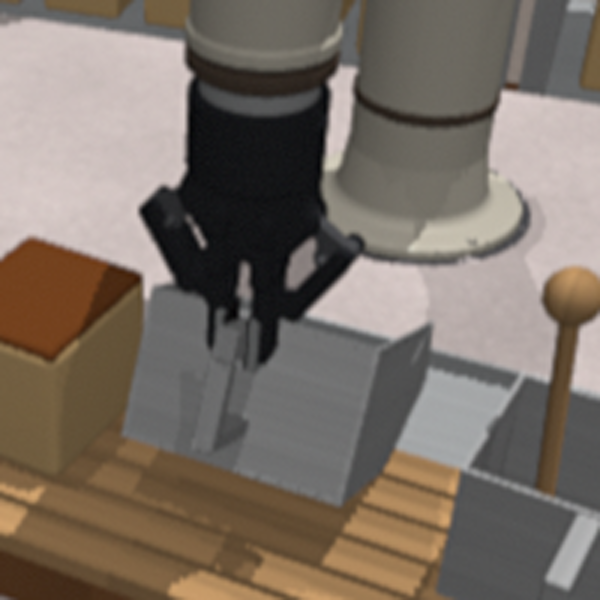

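View pics/t5.png

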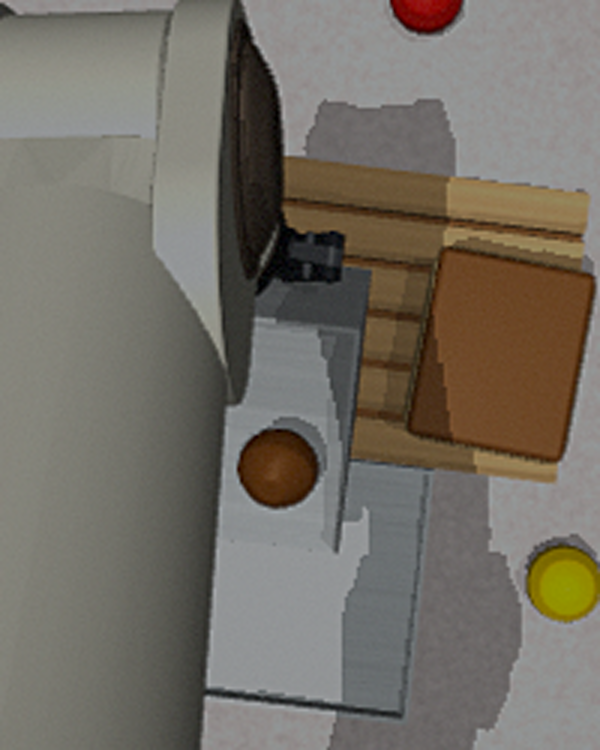

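Call:
send_rows(deltas=[[[-5.1,-3,0,0,0,0,0],[-5.2,-2.8,0,0,0,0,0],[-5.3,-2.6,0,0,0,0,0],[-5.4,-2.4,0,0,0,0,0],[-5.5,-2.2,0,0,0,0,0],[-5.6,-2,0,0,0,0,0],[-5.6,-1.8,0,0,0,0,0]]])

```text
time_s: 7.1
tool_pos: [520.8, -16.0, 202.7]
tool_rot: [[0.992, -0.005, 0.126], [-0.126, -0.0, 0.992], [-0.005, -1.0, -0.001]]
wrist_force: [0.0, 0.1, -8.5]
grip_width: 13.1
```

```bash
python3 arc.py; python3 - <<'E'
from h import *
f=r.grab_frame("scene");crop(f,60,260,280,480,3,"pics/s6.png")
f=r.grab_frame("top");crop(f,100,350,200,400,3,"pics/t6.png")
E
```

```text
t 7.1 grasp in tub0 [ 45.5  -0.5 161.4] radius 167.7 theta 42.1 tooltilt -0.29 F [ 0.   0.1 -8.5] T [ 0.01 -0.49  0.02] w 13.1
```

View pics/s6.png

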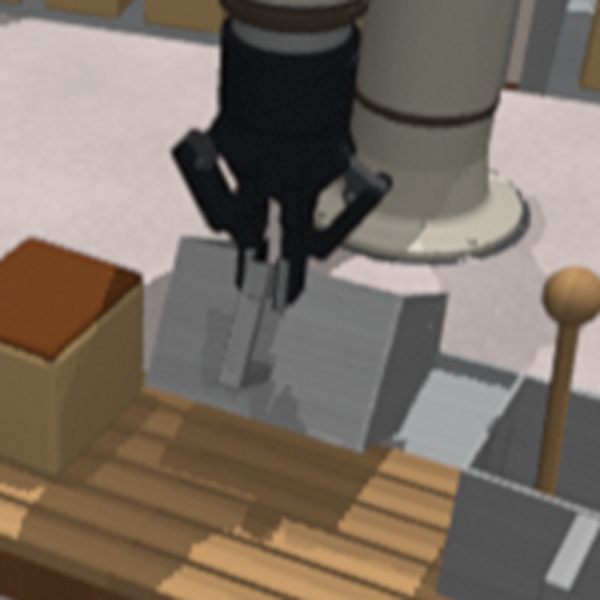

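View pics/t6.png

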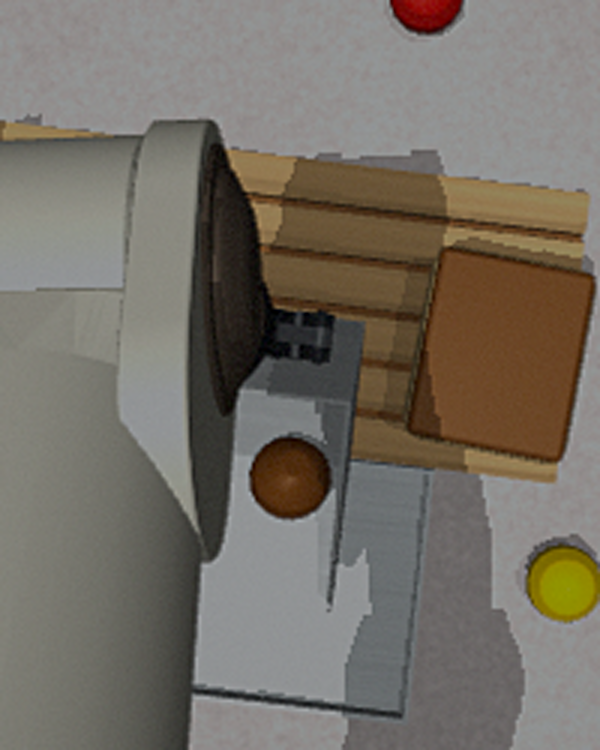

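Call:
send_rows(deltas=[[[-5.8,-1.7,0,0,0,0,0],[-5.8,-1.5,0,0,0,0,0],[-5.9,-1.3,0,0,0,0,0],[-5.9,-1.1,0,0,0,0,0],[-5.9,-0.9,0,0,0,0,0],[-5.9,-0.7,0,0,0,0,0]]])

```text
time_s: 7.7
tool_pos: [483.5, -11.2, 211.0]
tool_rot: [[0.992, -0.004, 0.126], [-0.126, -0.0, 0.992], [-0.004, -1.0, -0.001]]
wrist_force: [-0.2, -0.2, -9.1]
grip_width: 12.8
```

```bash
python3 arc.py; python3 - <<'E'
from h import *
f=r.grab_frame("scene");crop(f,60,260,280,480,3,"pics/s7.png")
f=r.grab_frame("top");crop(f,100,350,200,400,3,"pics/t7.png")
E
```

```text
t 7.7 grasp in tub0 [  7.9  -0.5 169.7] radius 169.9 theta 55.1 tooltilt -0.21 F [-0.2 -0.2 -9.1] T [-0.02 -0.54 -0.05] w 12.8
```

View pics/s7.png

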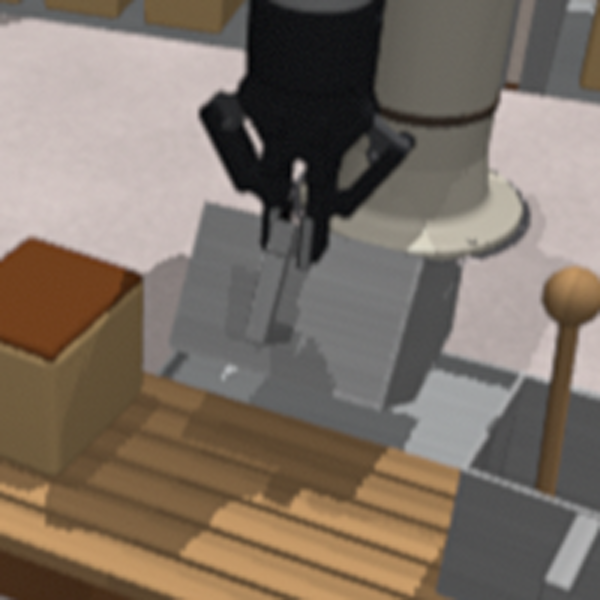

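View pics/t7.png

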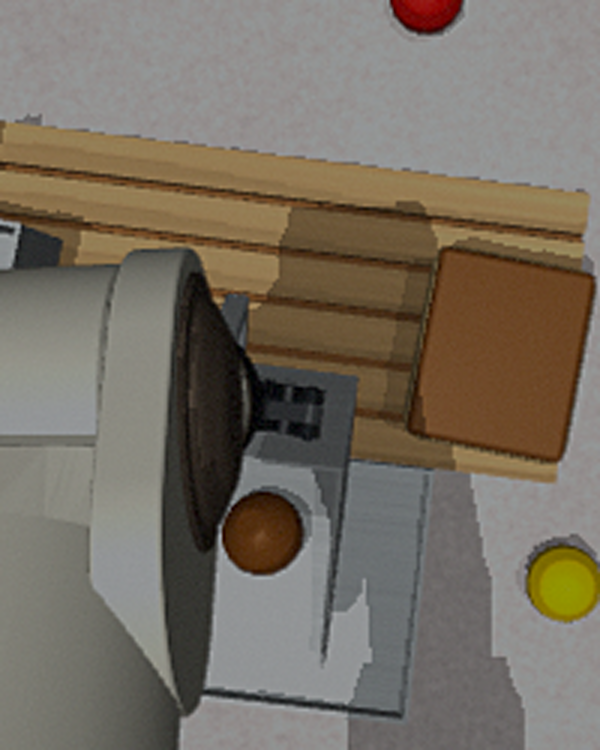

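```bash
python3 - <<'E'
from h import *
from scipy.optimize import least_squares
fs=r.grab_frame("scene");crop(fs,90,240,320,460,5,"pics/s8.png")
ft=r.grab_frame("top");crop(ft,200,360,260,360,5,"pics/t8.png")
P=np.array([475.8,-9.7,60.]);c,s=np.cos(-.1272),np.sin(-.1272)
def w(X,th,P=P):
    t=np.radians(th);X=np.array(X,float);x=X[:,0]*np.cos(t)-X[:,2]*np.sin(t);z=X[:,0]*np.sin(t)+X[:,2]*np.cos(t)
    return np.c_[c*x-s*X[:,1],s*x+c*X[:,1],z]+P
N=[(110,-75,100),(110,75,100),(110,75,0),(110,-75,0),(0,-75,0),(0,75,0),(-75,75,50),(-75,-75,50)]
for th in(50,55,60):
    print(th,((proj(fs,w(N,th))-[320,90]+.5)*5-.5).round().tolist());print("   top",((proj(ft,w(N,th))-[260,200]+.5)*5-.5).round().tolist())
E
```

```text
50 [[125.0, 225.0], [494.0, 321.0], [405.0, 572.0], [35.0, 459.0], [107.0, 532.0], [440.0, 637.0], [497.0, 567.0], [184.0, 474.0]]
   top [[278.0, 223.0], [-157.0, 169.0], [-89.0, -40.0], [309.0, 9.0], [291.0, 190.0], [-69.0, 145.0], [-84.0, 347.0], [268.0, 392.0]]
55 [[139.0, 212.0], [504.0, 307.0], [414.0, 548.0], [44.0, 437.0], [107.0, 532.0], [440.0, 637.0], [492.0, 584.0], [181.0, 490.0]]
   top [[273.0, 261.0], [-162.0, 206.0], [-95.0, -20.0], [306.0, 28.0], [291.0, 190.0], [-69.0, 145.0], [-79.0, 339.0], [269.0, 384.0]]
60 [[152.0, 203.0], [513.0, 296.0], [423.0, 524.0], [54.0, 415.0], [107.0, 532.0], [440.0, 637.0], [488.0, 600.0], [178.0, 506.0]]
   top [[269.0, 298.0], [-165.0, 243.0], [-101.0, 1.0], [303.0, 50.0], [291.0, 190.0], [-69.0, 145.0], [-75.0, 330.0], [271.0, 374.0]]
```

View pics/s8.png

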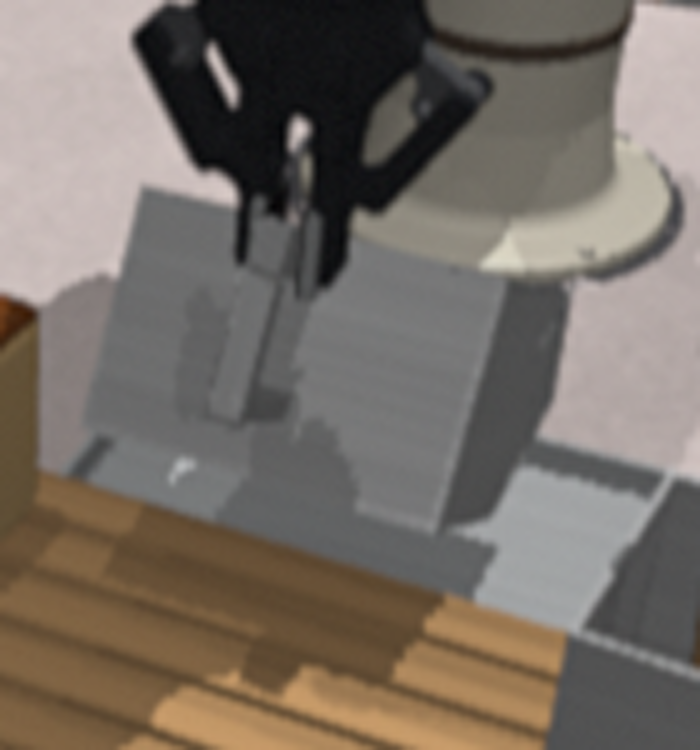

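View pics/t8.png

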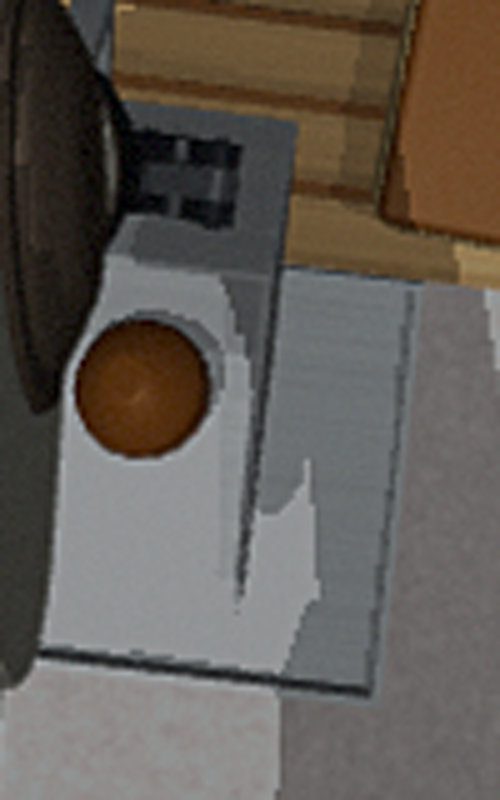

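```bash
cat > fit2.py <<'E'
from h import *
from scipy.optimize import least_squares
c,s=np.cos(-.1272),np.sin(-.1272)
def w(X,th,P):
    X=np.array(X,float);x=X[:,0]*np.cos(th)-X[:,2]*np.sin(th);z=X[:,0]*np.sin(th)+X[:,2]*np.cos(th)
    return np.c_[c*x-s*X[:,1],s*x+c*X[:,1],z]+P
def fit(S,so,ss,T=[],to=(0,0),ts=1):
    fs=r.grab_frame("scene");ft=r.grab_frame("top")
    def fun(p):
        e=[]
        for L,o,k,f in((S,so,ss,fs),(T,to,ts,ft)):
            if L: e.append(proj(f,w([a for a,_ in L],p[3],p[:3]))-((np.array([b for _,b in L])+.5)/k-.5+o))
        return np.concatenate(e).ravel()
    q=least_squares(fun,[450,-10,70,.6],x_scale=[50,50,50,.5],loss='soft_l1')
    print("P",q.x[:3].round(1),"th",np.degrees(q.x[3]).round(1),"res",fun(q.x).reshape(-1,2).round(1).tolist())
E
python3 - <<'E'
from fit2 import *
fit([((110,-75,100),(143,187)),((110,75,100),(508,285)),((110,75,0),(438,532)),((110,-75,0),(84,430)),((60,75,100),(572,285))][:4],(320,90),5,
[((110,-75,100),(275,272)),((110,-75,0),(298,122)),((-75,-75,50),(240,608))],(260,200),5)
E
```

```text
P [403.   -1.2  78.3] th 27.2 res [[-0.6, -0.1], [-0.1, -1.0], [0.1, 0.8], [0.0, 0.1], [-0.3, -0.3], [-0.3, 2.0], [0.2, -0.5]]
```

Call:
send_rows(deltas=[[[6,4,0,0,0,0,0],[9,4,0,0,0,0,0],[10,3,0,0,0,0,0],[10,2,0,0,0,0,0],[10,2,0,0,0,0,0],[10,1,0,0,0,0,0],[10,1,0,0,0,0,0],[5,0,0,0,0,0,0]]])

```text
time_s: 8.67
tool_pos: [559.3, -21.0, 190.4]
tool_rot: [[0.992, -0.012, 0.127], [-0.127, 0.0, 0.992], [-0.012, -1.0, -0.001]]
wrist_force: [-3.2, 0.7, -0.8]
grip_width: 12.9
```

```bash
python3 arc.py; python3 - <<'E'
from h import *
f=r.grab_frame("scene");crop(f,110,250,310,450,5,"pics/s9.png")
f=r.grab_frame("top");crop(f,170,330,260,400,5,"pics/t9.png")
E
```

```text
t 8.67 grasp in tub0 [ 84.5  -0.6 149.1] radius 171.4 theta 28.3 tooltilt -0.69 F [-3.2  0.7 -0.8] T [0.18 1.28 0.05] w 12.9
```

View pics/s9.png

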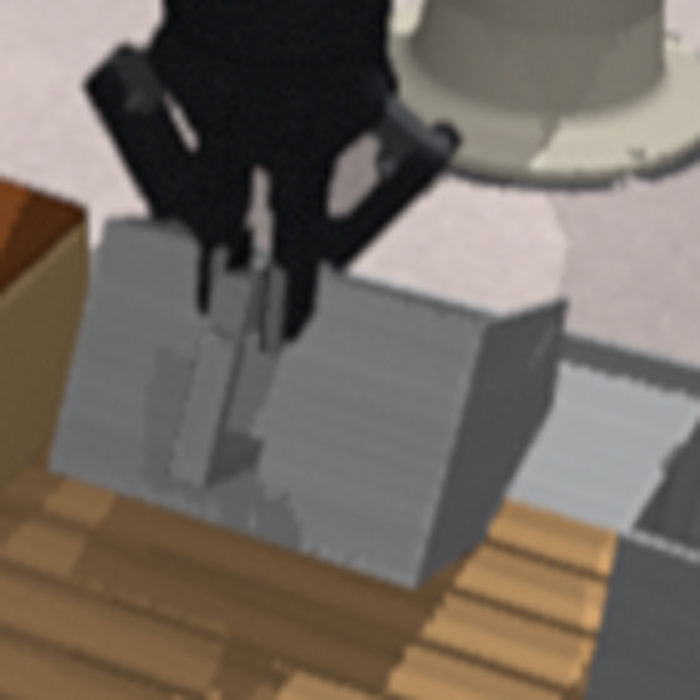

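View pics/t9.png

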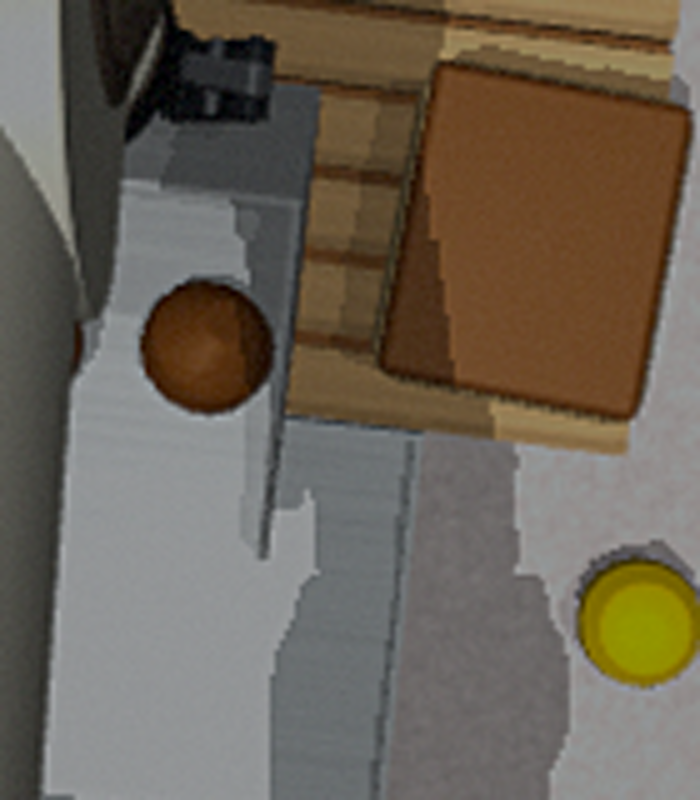

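```bash
python3 - <<'E'
from fit2 import *
fit([((110,-75,100),(110,216)),((110,75,100),(490,320)),((110,75,0),(418,585)),((110,-75,0),(52,467))],(310,110),5,
[((110,-75,100),(302,200)),((110,-75,0),(320,88)),((-75,-75,50),(263,558))],(260,170),5)
E
```

```text
P [477.6  -9.8  61.1] th 27.4 res [[-0.4, -0.3], [-0.2, 0.1], [0.1, 0.2], [-0.2, -0.0], [-0.6, 0.0], [-0.2, 0.3], [0.2, -0.1]]
```

Call:
send_rows(deltas=[[[-4.55,-2.8,0,0,0,-0.035,0],[-4.55,-2.8,0,0,0,-0.035,0],[-4.55,-2.8,0,0,0,-0.035,0],[-4.55,-2.8,0,0,0,-0.035,0]]])

```text
time_s: 9.2
tool_pos: [541.0, -18.7, 201.8]
tool_rot: [[0.983, 0.135, 0.127], [-0.126, -0.018, 0.992], [0.136, -0.991, -0.001]]
wrist_force: [-0.4, 0.1, -0.0]
grip_width: 13.3
```

```bash
cat >> arc.py <<'E'
# rigid: pivot estimate from tool pose
rt=np.array([82.7,-129.3,0.]) # TCP rel pivot in tool axes
Pe=o["tool_pos"]-R@rt; e=Pe-P
print("P est in tub0",np.round([e[0]*np.cos(YAW)+e[1]*np.sin(YAW),e[2]],1),"tub th",round(28.1+np.degrees(np.arctan2(R[0,1]*np.cos(YAW)+R[1,1]*np.sin(YAW),-R[2,1])),1),"q",np.round(o["qpos"],0))
E
python3 arc.py
```

```text
t 9.2 grasp in tub0 [ 63.2  -0.7 160.4] radius 172.4 theta 36.3 tooltilt 7.82 F [-0.4  0.1 -0. ] T [-0.12  0.6  -0.  ] w 13.3
P est in tub0 [1.4 2.5] tub th 35.9 q [ -1.  13.  -1. 114.   2.  46.  80.]
```

Call:
send_rows(deltas=[[[-4.6,-2.4,0,0,0,-0.035,0],[-4.6,-2.5,0,0,0,-0.035,0],[-4.6,-2.7,0,0,0,-0.035,0],[-4.6,-2.7,0,0,0,-0.035,0],[-4.6,-2.7,0,0,0,-0.035,0],[-4.6,-2.7,0,0,0,-0.035,0]]])

```text
time_s: 9.7
tool_pos: [511.3, -14.8, 218.2]
tool_rot: [[0.925, 0.358, 0.127], [-0.119, -0.045, 0.992], [0.361, -0.932, 0.001]]
wrist_force: [-1.3, -0.5, 0.8]
grip_width: 13.2
```

```bash
python3 arc.py; python3 - <<'E'
from h import *
f=r.grab_frame("scene");crop(f,90,250,310,460,4,"pics/s10.png")
f=r.grab_frame("top");crop(f,150,350,240,400,4,"pics/t10.png")
E
```

```text
t 9.7 grasp in tub0 [ 29.1  -0.6 175.6] radius 178.0 theta 48.4 tooltilt 21.18 F [-1.3 -0.5  0.8] T [-0.24  1.28  0.03] w 13.2
P est in tub0 [5.4 7.7] tub th 49.3 q [ -3.   2.  -1. 127.   8.  30.  72.]
```

View pics/s10.png

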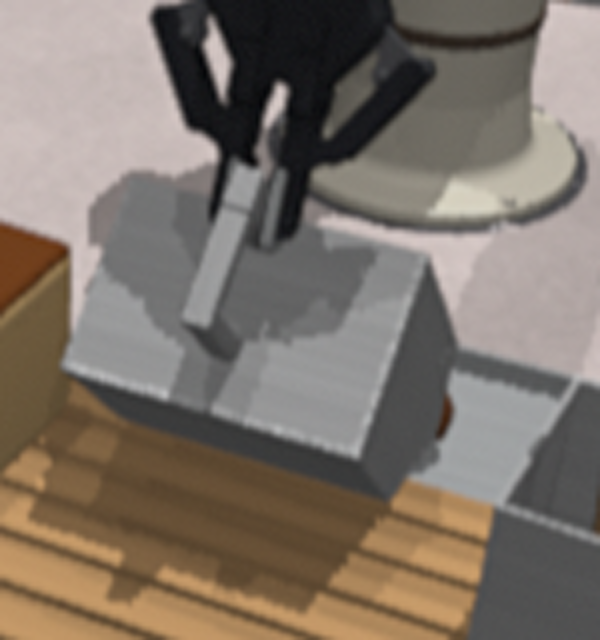

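View pics/t10.png

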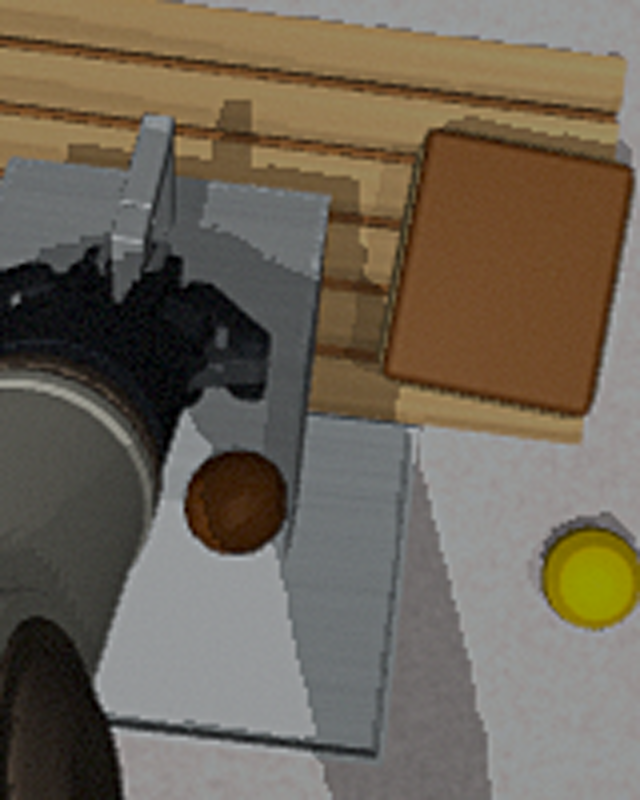

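```bash
python3 - <<'E'
from fit2 import *
fit([((110,75,100),(426,261)),((110,75,0),(360,458)),((110,-75,0),(66,370)),((0,75,0),(390,498))],(310,90),4,
[((110,-75,0),(328,196))],(240,150),4)
E
python3 arc.py
```

```text
P [475.1 -10.3  65.7] th 46.3 res [[0.8, -1.5], [-0.2, 0.8], [-0.8, 0.1], [0.6, 0.4], [0.3, 0.2]]
t 9.9 grasp in tub0 [ 29.4  -0.5 175.5] radius 178.0 theta 48.3 tooltilt 21.05 F [-1.4  0.1  0.8] T [-0.09  1.1   0.06] w 12.9
P est in tub0 [5.3 7.7] tub th 49.1 q [ -3.   2.  -1. 127.   8.  30.  72.]
```

Call:
send_rows(deltas=[[[-5,-1.5,0,0,0,-0.035,0],[-5,-1.5,0,0,0,-0.035,0],[-5,-1.5,0,0,0,-0.035,0],[-5,-1.5,0,0,0,-0.035,0],[-5,-1.5,0,0,0,-0.035,0],[-5,-1.5,0,0,0,-0.035,0]]])

```text
time_s: 10.4
tool_pos: [497.0, -11.1, 225.0]
tool_rot: [[0.826, 0.549, 0.126], [-0.107, -0.065, 0.992], [0.553, -0.833, 0.005]]
wrist_force: [-2.5, -3.0, 3.8]
grip_width: 13.1
```

```bash
python3 arc.py; python3 - <<'E'
from h import *
f=r.grab_frame("scene");crop(f,80,250,300,470,4,"pics/s11.png")
f=r.grab_frame("top");crop(f,150,350,240,400,4,"pics/t11.png")
E
```

```text
t 10.4 grasp in tub0 [ 10.9   1.2 180.6] radius 180.9 theta 54.4 tooltilt 33.57 F [-2.5 -3.   3.8] T [-0.99  1.15 -0.3 ] w 13.1
P est in tub0 [23.8 11.6] tub th 61.7 q [  5.  -4. -12. 138.  27.  15.  51.]
```

View pics/s11.png

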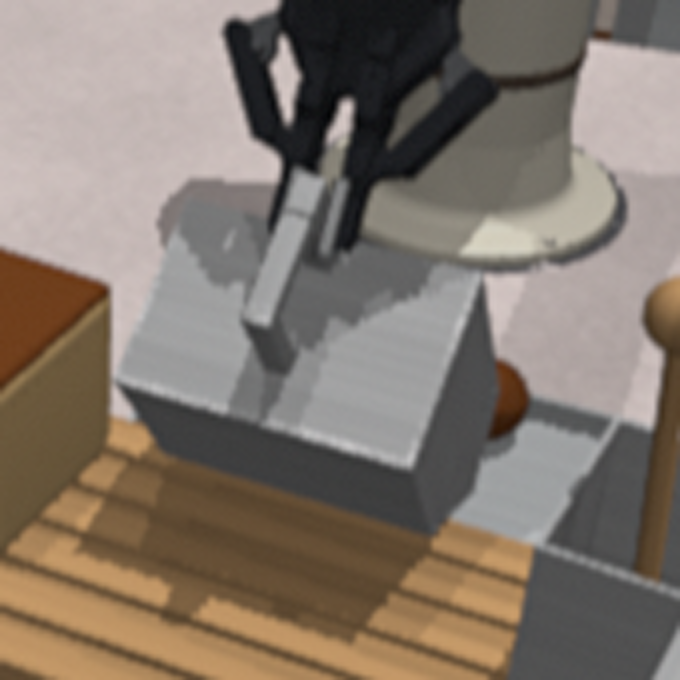

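View pics/t11.png

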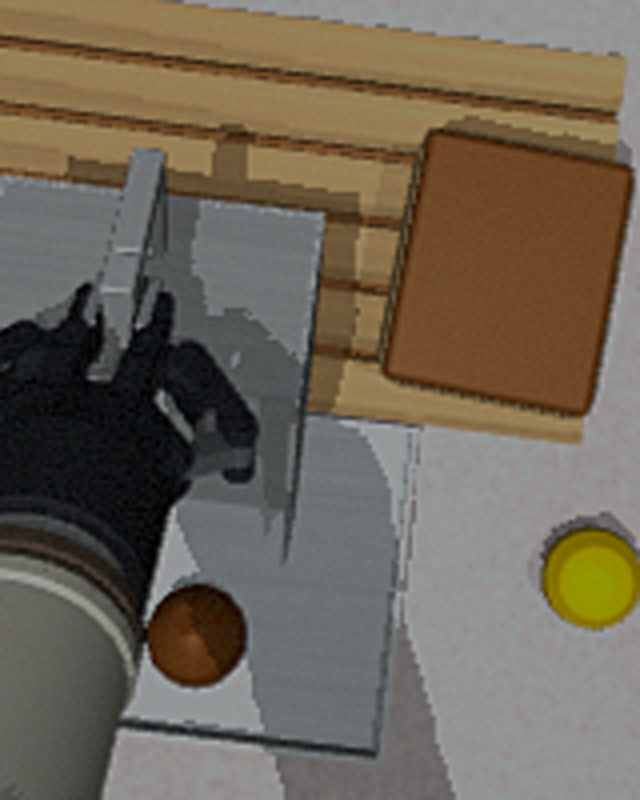

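```bash
python3 - <<'E'
from fit2 import *
fit([((110,75,100),(480,280)),((110,75,0),(412,468)),((110,-75,0),(120,382)),((0,75,0),(438,533)),((110,-75,100),(188,193))],(300,80),4,
[((110,-75,0),(322,212)),((-75,-75,50),(286,562))],(240,150),4)
for c in("scene","top"):print([(np.round(d["location"],1).tolist(),round(d["score"],2)) for d in r.look_for(c,"roll_1")])
E
python3 arc.py
```

```text
P [467.8  -7.6  71.6] th 48.6 res [[0.9, -2.3], [0.3, 1.4], [-0.9, 0.7], [0.9, -2.5], [-0.3, 0.5], [0.1, 1.8], [0.8, -7.0]]
[([200.1, 234.1], 0.94), ([306.0, 258.0], 0.75), ([182.7, 425.8], 0.62)]
[([98.1, 344.5], 0.97), ([211.8, 426.1], 0.72), ([314.0, 292.8], 0.57), ([294.1, 387.5], 0.57)]
t 10.7 grasp in tub0 [ 11.6  -0.2 180.3] radius 180.7 theta 54.1 tooltilt 33.44 F [-1.9  0.2  5.5] T [-0.2   0.62 -0.14] w 13.0
P est in tub0 [24.1 11.3] tub th 61.5 q [  6.  -4. -12. 138.  27.  15.  51.]
```

```bash
python3 - <<'E'
from h import *
ft=r.grab_frame("top");fs=r.grab_frame("scene")
print(back(ft,(292.8,314),28),back(fs,(425.8,182.7),28),back(fs,(425.8,182.7),60))
for c in("scene","top"):print([(np.round(d["location"],1).tolist(),round(d["score"],2)) for d in r.look_for(c,"roll_1")])
cs=np.array([back(ft,u,20)[:2] for u in [(119,231),(342,257),(337,337),(109,311)]]);print(cs.mean(0))
E
```

```text
[304.41272281 -29.42609347  28.        ] [308.55072038  76.27005406  28.        ] [354.0732186   79.40063775  60.        ]
[([306.5, 257.1], 0.89), ([204.0, 235.5], 0.59), ([179.7, 423.3], 0.51)]
[([295.6, 388.0], 0.86), ([212.0, 425.3], 0.76), ([319.1, 291.6], 0.67), ([98.1, 343.9], 0.62)]
[366.75146858 115.51720281]
```

Call:
send_rows(deltas=[[[0.6,2,0,0,0,0,0],[0.6,3,0,0,0,0,0],[0.6,3,0,0,0,0,0],[0.6,3,0,0,0,0,0],[0,2,0,0,0,0,0]]])

```text
time_s: 11.32
tool_pos: [513.9, -14.7, 220.3]
tool_rot: [[0.822, 0.554, 0.13], [-0.112, -0.068, 0.991], [0.558, -0.83, 0.006]]
wrist_force: [1.8, -2.4, 5.0]
grip_width: 12.7
```

```bash
python3 arc.py; python3 - <<'E'
from h import *
f=r.grab_frame("scene");crop(f,80,250,300,470,4,"pics/s12.png")
E
```

```text
t 11.32 grasp in tub0 [ 28.   -0.2 175.8] radius 178.0 theta 48.8 tooltilt 33.92 F [ 1.8 -2.4  5. ] T [-0.58  0.44 -0.21] w 12.7
P est in tub0 [42.   6.9] tub th 62.0 q [  7.  -2. -13. 137.  32.  14.  47.]
```

View pics/s12.png

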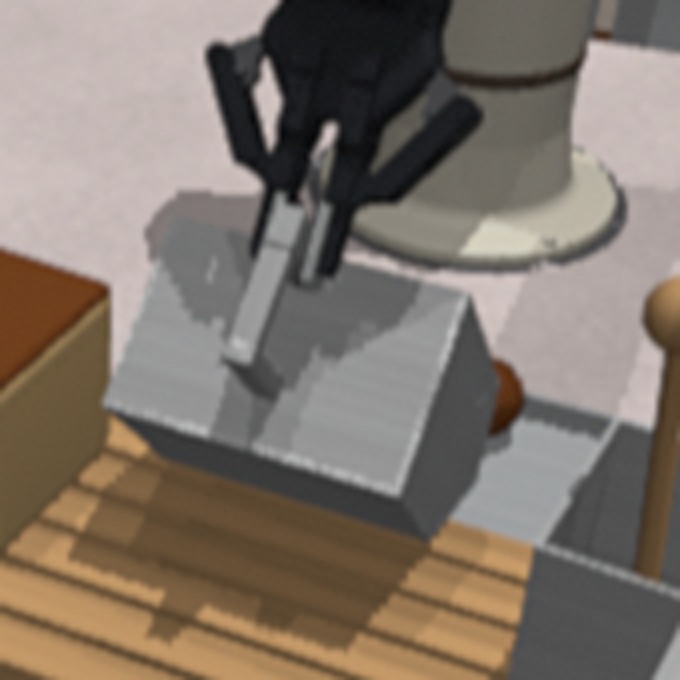

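```bash
python3 - <<'E'
from fit2 import *
fit([((110,75,100),(467,293)),((110,75,0),(400,497)),((110,-75,0),(107,404)),((0,75,0),(432,540)),((110,-75,100),(172,213))],(300,80),4)
E
python3 arc.py
```

```text
P [472.1 -11.3  63.6] th 47.4 res [[0.6, -0.3], [-0.1, -0.3], [-0.7, 0.5], [-0.2, -0.3], [0.4, 0.5]]
t 11.47 grasp in tub0 [ 2.790e+01 -1.000e-01  1.758e+02] radius 178.0 theta 48.8 tooltilt 33.92 F [ 0.6 -2.6  5.4] T [-0.71  0.27 -0.32] w 12.8
P est in tub0 [41.9  6.9] tub th 62.0 q [  7.  -2. -13. 137.  32.  14.  47.]
```

Call:
send_rows(deltas=[[[3.4,4.7,0,0,0,0.035,0],[3.4,4.7,0,0,0,0.035,0],[3.4,4.7,0,0,0,0.035,0],[3.4,4.7,0,0,0,0.035,0],[3.4,4.7,0,0,0,0.035,0],[3.4,4.7,0,0,0,0.035,0]]])

```text
time_s: 11.97
tool_pos: [544.6, -17.5, 202.4]
tool_rot: [[0.925, 0.358, 0.125], [-0.119, -0.04, 0.992], [0.36, -0.933, 0.005]]
wrist_force: [1.3, -1.6, -1.5]
grip_width: 12.9
```

```bash
sed -i 's/82.7,-129.3/122.1,-106.7/; s/28.1+/13.5+/' arc.py; python3 arc.py; python3 - <<'E'
from h import *
f=r.grab_frame("scene");crop(f,80,250,300,470,4,"pics/s13.png")
f=r.grab_frame("top");crop(f,150,350,240,400,4,"pics/t13.png")
E
```

```text
t 11.97 grasp in tub0 [ 62.5   0.9 159.8] radius 171.6 theta 36.5 tooltilt 21.09 F [ 1.3 -1.6 -1.5] T [-0.52  0.11 -0.07] w 12.9
P est in tub0 [-6.3 -1.1] tub th 34.6 q [  8.   7. -12. 124.  11.  28.  71.]
```

View pics/s13.png

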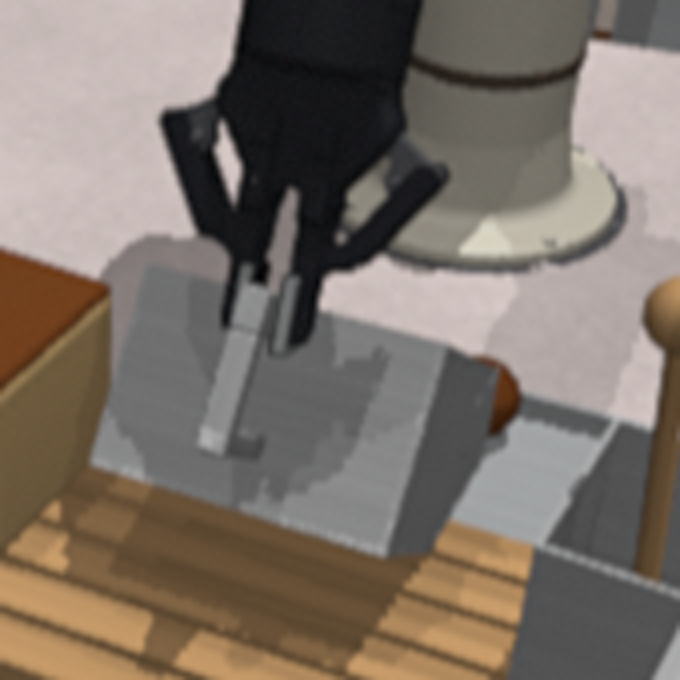

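View pics/t13.png

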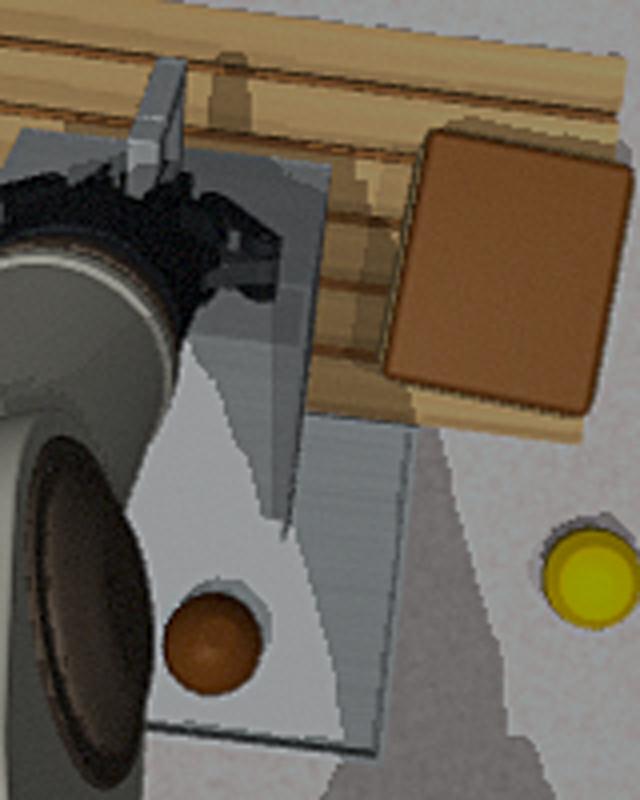

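Call:
send_rows(deltas=[[[4.3,4.4,0,0,0,0.035,0],[4.3,4.4,0,0,0,0.035,0],[4.3,4.4,0,0,0,0.035,0],[4.3,4.4,0,0,0,0.035,0],[4.3,4.4,0,0,0,0.035,0],[4,4.4,0,0,0,0.035,0],[3.7,4.4,0,0,0,0.035,0]]])

```text
time_s: 12.65
tool_pos: [580.0, -21.4, 179.1]
tool_rot: [[0.986, 0.115, 0.125], [-0.124, -0.013, 0.992], [0.116, -0.993, 0.001]]
wrist_force: [-0.3, -1.4, 4.9]
grip_width: 13.3
```

```bash
python3 arc.py; python3 - <<'E'
from h import *
f=r.grab_frame("scene");crop(f,80,260,290,470,4,"pics/s14.png")
E
```

```text
t 12.65 grasp in tub0 [102.7   1.6 137.7] radius 171.8 theta 21.1 tooltilt 6.65 F [-0.3 -1.4  4.9] T [-0.11  0.66 -0.1 ] w 13.3
P est in tub0 [-4.1 -1. ] tub th 20.1 q [  9.  20. -12. 108.   7.  46.  76.]
```

View pics/s14.png

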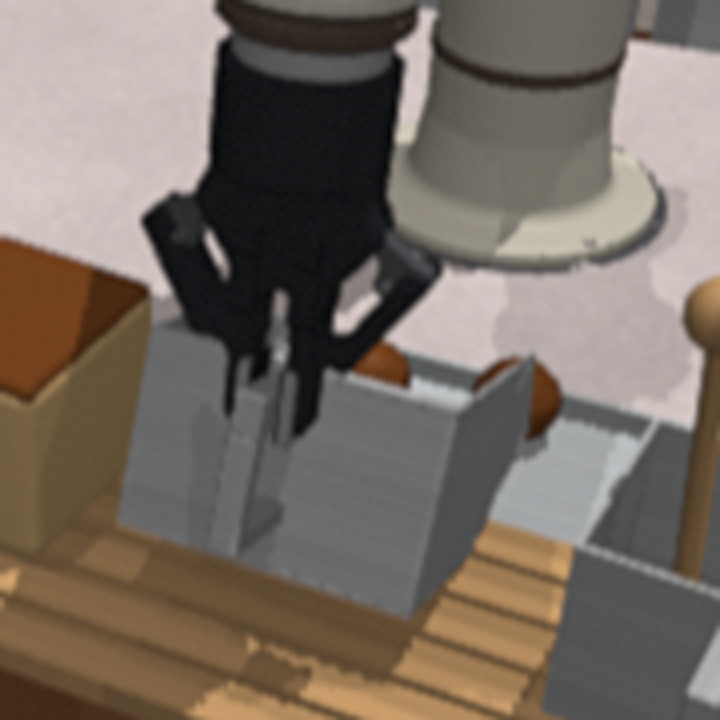

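Call:
send_rows(deltas=[[[4.1,4.3,-0.2,0,0,0.035,0],[4.1,4.3,-0.2,0,0,0.035,0],[4.1,4.3,-0.2,0,0,0.035,0],[4.1,4.3,-0.2,0,0,0.035,0],[3.8,4.3,-0.2,0,0,0.035,0],[3.7,4.3,0,0,0,0.035,0],[3.7,4.3,0,0,0,0.035,0]]])

```text
time_s: 13.28
tool_pos: [607.7, -24.5, 149.1]
tool_rot: [[0.984, -0.132, 0.123], [-0.122, 0.012, 0.992], [-0.132, -0.991, -0.005]]
wrist_force: [2.5, -0.5, 1.9]
grip_width: 13.0
```

```bash
python3 arc.py; python3 - <<'E'
from h import *
f=r.grab_frame("scene");crop(f,90,250,290,450,5,"pics/s15.png")
E
```

```text
t 13.28 grasp in tub0 [135.1   2.2 107.6] radius 172.8 theta 6.3 tooltilt -7.59 F [ 2.5 -0.5  1.9] T [-0.03  0.08  0.09] w 13.0
P est in tub0 [-2.4 -0.5] tub th 5.9 q [  8.  33. -11.  92.   6.  63.  78.]
```

View pics/s15.png

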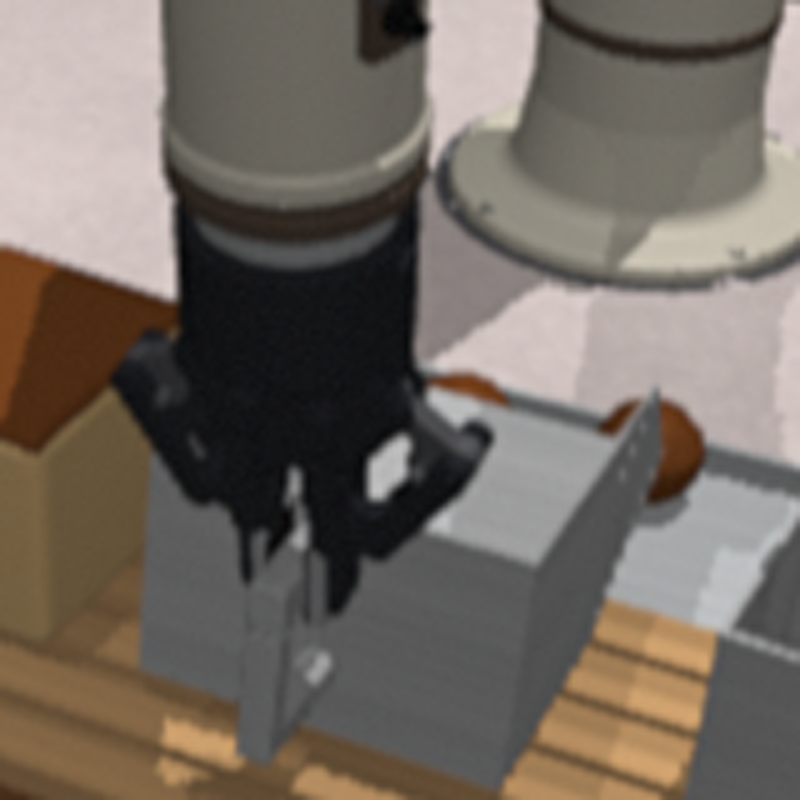

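Nearly upright (about 6°), both rolls in the pan. Setting the last bit down with light grip.

Call:
send_rows(deltas=[[[3.8,4.3,-0.3,0,0,0.035,0],[3.8,4.3,-0.3,0,0,0.035,0],[3,4,-0.3,0,0,0.03,0],[0.5,2.5,0,0,0,0.01,0],[0,0,0,0,0,0,0]]], squeeze=30)

```text
time_s: 13.75
tool_pos: [617.9, -25.4, 134.5]
tool_rot: [[0.964, -0.238, 0.122], [-0.12, 0.02, 0.993], [-0.238, -0.971, -0.009]]
wrist_force: [-3.5, -0.8, -0.1]
grip_width: 13.4
```

```bash
python3 arc.py; python3 - <<'E'
from h import *
f=r.grab_frame("scene");crop(f,110,270,290,450,5,"pics/s16.png")
E
```

```text
t 13.75 grasp in tub0 [147.4   2.7  92.7] radius 174.1 theta -0.0 tooltilt -13.78 F [-3.5 -0.8 -0.1] T [0.15 0.29 0.19] w 13.4
P est in tub0 [-1. -0.] tub th -0.3 q [  8.  39. -11.  85.   6.  70.  79.]
```

View pics/s16.png

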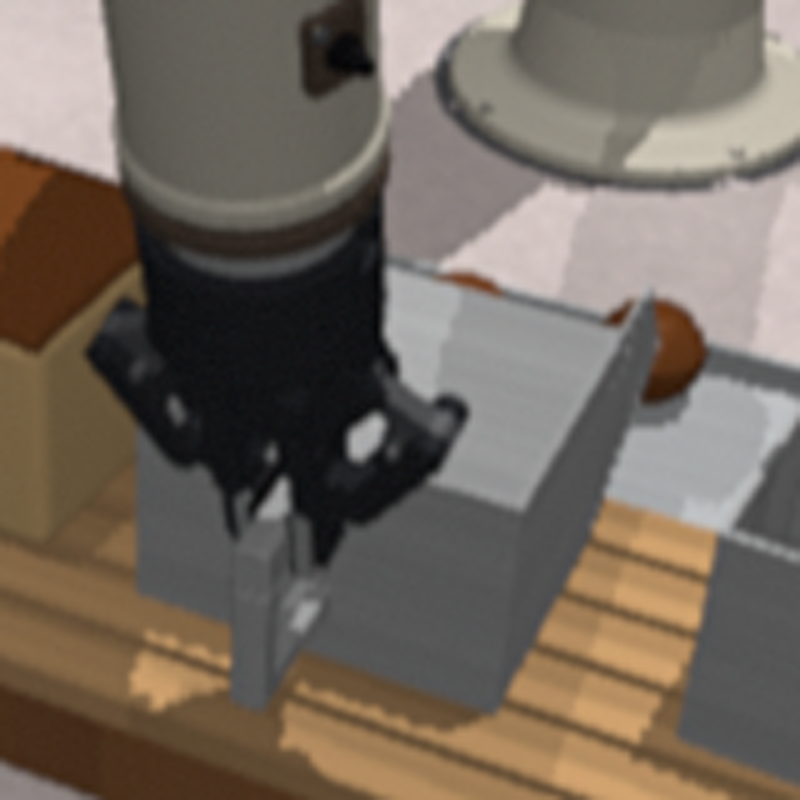

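Call:
send_rows(deltas=[[[0,0,0,0,0,0,20],[0,0,0,0,0,0,30],[0,0,0,0,0,0,45],[0,0,0,0,0,0,60],[0,0,0,0,0,0,60],[0,0,0,0,0,0,60]]])

```text
time_s: 14.3
tool_pos: [615.8, -23.0, 132.9]
tool_rot: [[0.965, -0.235, 0.118], [-0.117, 0.018, 0.993], [-0.236, -0.972, -0.011]]
wrist_force: [0.4, 0.0, -0.2]
grip_width: 60.0
```

```bash
python3 arc.py
```

```text
t 14.3 grasp in tub0 [145.    4.8  91. ] radius 171.2 theta -0.1 tooltilt -13.63 F [ 0.4  0.  -0.2] T [ 0.03 -0.3  -0.05] w 60.0
P est in tub0 [-3.2 -2. ] tub th -0.1 q [  8.  38. -11.  86.   6.  70.  79.]
```

Free of contact. Retract straight back along the fingers.

Call:
send_rows(deltas=[[[0,-5,0,0,0,0,60],[0,-10,0,0,0,0,60],[0,-15,0,0,0,0,60],[0,-20,0,0,0,0,60],[0,-25,0,0,0,0,60],[0,-25,0,0,0,0,60],[0,-25,0,0,0,0,60],[0,-10,0,0,0,0,60]]])

```text
time_s: 14.97
tool_pos: [647.3, -25.8, 270.4]
tool_rot: [[0.963, -0.241, 0.119], [-0.118, 0.018, 0.993], [-0.242, -0.97, -0.011]]
wrist_force: [-0.8, -0.2, 0.5]
grip_width: 60.1
```

Call:
send_rows(deltas=[[[25,-15,0,0,0,0,60],[25,-15,0,0,0,0,60],[25,-10,0,0,0,0,60],[10,0,0,0,0,0,60],[0,0,0,0,0,0,60],[0,0,0,0,0,0,60],[0,0,0,0,0,0,60],[0,0,0,0,0,0,60]]])

```text
time_s: 15.63
tool_pos: [740.4, -36.9, 293.9]
tool_rot: [[0.964, -0.239, 0.119], [-0.118, 0.018, 0.993], [-0.24, -0.971, -0.011]]
wrist_force: [-0.3, -0.1, 0.3]
grip_width: 59.9
```

```bash
python3 - <<'E'
from h import *
f=r.grab_frame("scene");cv2.imwrite("pics/s17.png",f["frame"][:,:,::-1]);crop(f,140,260,300,460,5,"pics/s18.png")
f=r.grab_frame("top");cv2.imwrite("pics/t17.png",f["frame"][:,:,::-1])
o=r.observe();print(o["time_s"],o["tool_pos"],o["joint_vel"].round(1),o["wrist_force"])
E
```

```text
15.7333 [740.35898218 -36.87011496 294.14595724] [-0.  -0.2 -0.  -0.4  0.   0.1  0. ] [ 0.67614522  0.15853719 -0.24689039]
```

View pics/s18.png

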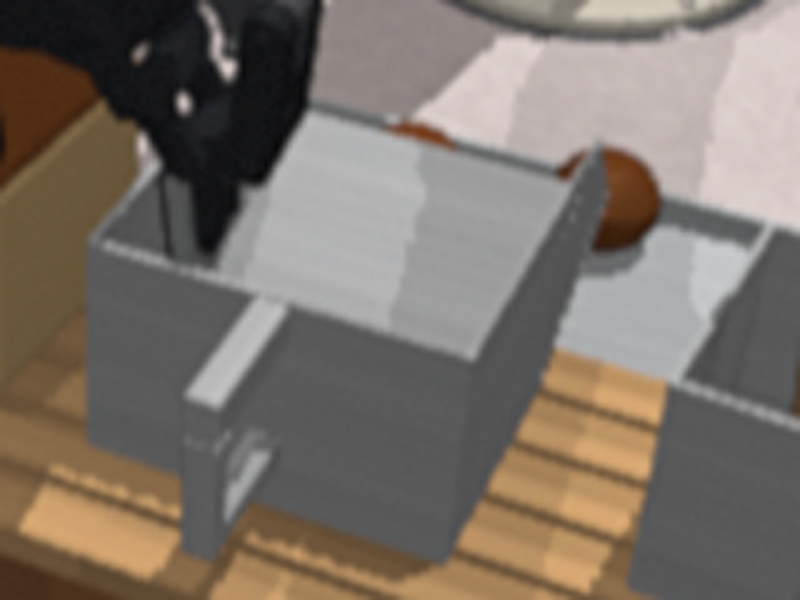

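View pics/t17.png

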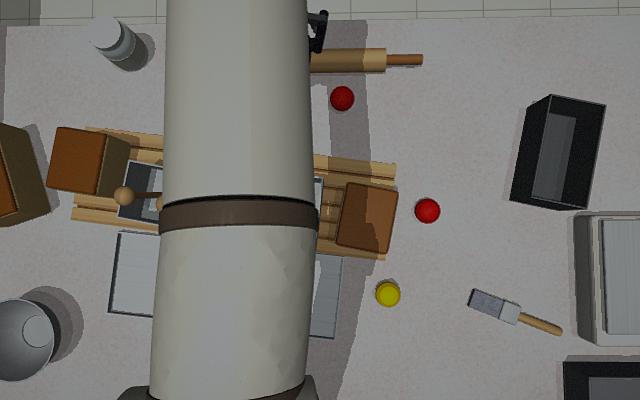

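View pics/s17.png

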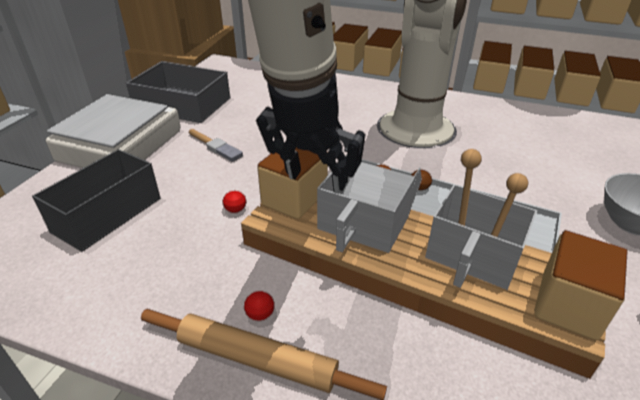

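```bash
python3 - <<'E'
from fit2 import *
S=[((110,-75,100),(93,240)),((110,75,100),(473,357)),((110,75,0),(440,560)),((110,-75,0),(90,440))]
fit(S,(300,140),5)
fs=r.grab_frame("scene");print(back(fs,(422.6,179),28),back(fs,(385,167.5),45))
E
python3 -c "
from plant import r
print(r.finish_job())"
```

```text
P [467.5 -11.6  47.1] th 0.9 res [[0.0, -0.2], [-0.6, -0.1], [0.4, 0.3], [0.2, 0.1]]
[296.23404667  66.52490425  28.        ] [304.89057778 -24.74656778  45.        ]
the job is handed in; nothing more can be done
None
```

I tipped both rolls out into the pan, stood the tub back upright and handed the job in at about 16 s of the 54 s. One of my fits put the tub close to the 25 mm lift limit during the run, and no verdict is reported.

**What I did:** I pinched the handle of the ramp-front tub and rocked it. With a 60 N grip the handle did not pivot freely at first. At about 27° the tub came off the riser and moved about 73 mm towards the robot with both rolls still in it. I set it back on its starting edge and carried on rocking, tilting the gripper with the tub. The rolls left at about 46–50°; the arm neared its joint limits there, so I did not reach 60–65°. I then rocked the tub back, opened the gripper and backed off.

**Last checks:**
- **Rolls:** Both lie in the pan at its front rim, at about (296, 67) and (305, −25) mm. The first had barely moved over the last few pictures. The arm hid both from the top camera at the end, so this rests on the scene camera alone. The gripper was never near them.
- **Tub:** It stands upright, about 1° by the fit, with its rear corners within about 2 px of where they were at the start.
- **Gripper:** It is clear of everything, with wrist force near zero.

**What disagreed or stays uncertain:**
- **Lift during the slip:** The picture fit put the front edge at about 78 mm, against the 85 mm that fails the run. The grip position suggested it could have been up to about 7 mm higher. It also read about 72 mm near full tilt.
- **Final tub height:** The last fit, from one camera with four rear corners, gave a base height of 47 mm. The riser is 60 mm high and the tub is standing on it, so I take this as depth error in that fit.

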